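# Drift a worn bushing out of a belt pulley

## Task

A worn brass bushing is stuck in the hub of the belt pulley on the blue bridge: take the red-handled drift from its stand, feel for the bore, and press the bushing slowly down until it is wholly out of the hub and in the clear cup below. Never load the pulley or bridge with more than 25 N (press gently; do not strike or ram). Then draw the drift out and stand it back fully home in its stand, leaving the jar, the new bushing and the mallet where they are.

Things in the scene. Friction and masses are not known exactly. Their poses are not given: they have to be found in the camera images.
- bridge: Blue steel press-out bridge fixed to the bench: base 190 (x) x 150 (y) x 10 mm, two rails along its x, 95 mm high outside. Between them lies a belt pulley, flat, 110 mm across, rim top 105 mm above the bench, steel hub in its middle. A clear cup hangs under the hub to catch the bushing. Origin: centre of the underside, on the bench; z up. The pulley does not shift under 25 N.
- hub_mid (a point): Point on the bridge's centre line, level with the hub's flat top face (68 mm across, 110 mm above the bench; hub 40 mm tall), axes as the bridge's. The upright through bore, 18 mm across, no chamfer, has y = 0 here, but the pulley may be nipped anywhere along the rails: along x the bore lies up to 15 mm either way from this point, not measured, to be found by feel or sight.
- bushing (a joint): Depth (m) of the worn brass bushing's top below the hub's top face. The bushing is 24 mm long, 16.4 mm across, its top solid; at the start it is 4 to 10 mm down. Wholly out of the hub from 0.041; it meets the cup's hard floor at 0.052. It drags with about 8 N plus 1.5 N per 10 mm/s of speed and stays where it is left, held by the cup's lining once out.
- drift_grip (a point): Centre of the drift's red handle, 20 x 20 mm square (sides along this point's x and y), 50 mm tall. Under it a dark collar 36 mm across, 6 mm thick, then a round steel shaft 15 mm across, 70 mm long, its tip chamfered 1.5 mm. The tip is 101 mm below this point, the collar's underside 31 mm below. Loose, about 0.2 kg, stands upright in its stand, collar on the block.
- stand: Blue block 80 x 80 x 75 mm fixed to the bench, with a 19 mm upright through hole in its middle (3 mm chamfer at the mouth) that holds the drift; fully home, the collar rests on the block's top and the handle's centre is 106 mm above the bench. Origin: centre of the underside; z up.
- jar: Yellow grease jar, 56 mm across, 70 mm tall, black cap; leave alone. Origin: centre of the underside.
- new_bushing: New brass bushing, a tube 16.4 mm across and 24 mm tall, standing on the bench; leave alone. Origin: centre of the underside.
- mallet: Small mallet, 240 mm long, lying on the bench; leave alone. Origin: on its underside.
There are look-alikes about, which are no part of the job. There is more than one size of the part that bears drift_grip; the job needs the smaller.

How it is judged:
On the way, in this order (a step that is already met when the one before it is completed fails the run):
1. the drift is lifted clear of its stand (z of drift_grip in the frame of stand above 0.18 m), for 0.1 s.
2. the bushing is wholly out of the hub (value of joint bushing above 0.041 m), for 0.2 s.
At the end, for the whole second after the job is handed in: The bushing is more than 41 mm down (wholly below the hub), and the drift stands upright (within 0.1 rad) in its stand, within 8 mm of the hole's axis, with its collar within 4 mm of the block's top (value of joint bushing above 0.041 m and horizontal distance between drift_grip and stand below 0.008 m and z of drift_grip in the frame of stand below 0.11 m and angle between drift_grip's own z axis and vertical below 0.1 rad); the robot touches nothing.
It fails at once if the bridge, pulley or bushing is loaded with more than 25 N (contact force between bridge and anything else above 25 N).
It fails at once if the jar is moved more than 20 mm (distance of jar from where it was at the start of the episode above 0.02 m).
It fails at once if the new bushing is moved more than 20 mm (distance of new_bushing from where it was at the start of the episode above 0.02 m).
It fails at once if the mallet is moved more than 20 mm (distance of mallet from where it was at the start of the episode above 0.02 m).
It also fails if it takes over 72 s, if anything falls off the work surface, if the arm or the gripper's body presses on something with over 40 N, if the wrist force passes 120 N, or if a joint passes its speed limit or range.

## Robot

A 7-joint arm with a two-finger parallel gripper is mounted at the origin on the work surface. World frame = base frame: x ahead of the robot, y to its left, z up, the work surface at z = 0. Lengths are in m, angles in rad, forces in N, time in s.
With the tool pointing down it reaches from about 0.425 to 0.875 m from the base axis. Payload 8.4 kg.
Tool frame: the origin (TCP) lies midway between the tips of the shut fingers; the grasp point (between the pads) lies 19 mm behind it; z points along the fingers, y is the line along which they close (so a half turn about z gives the same grasp; the last joint's range is limited). The gripper opens to 85 mm and grips with 20 to 120 N. Pads are 22 mm wide; open, the fingers measure 114 mm over their backs; the gripper's body (76 mm by 85 mm) begins 54 mm behind the grasp point. The pads swing forward as they close: fully open they stand 13 mm farther back than shut.
Start: joints at [1.09, 0.333, 0.04, 1.465, -0.013, 1.343, -0.059], TCP at [0.242, -0.603, 0.208] pointing down, gripper open.
Joint ranges: [-2.58, 2.58], [-0.38, 2.09], [-1.3, 1.39], [0.25, 2.4], [-1.5, 4.64], [0.08, 2.09], [-2.65, 2.65]. Speed limits (rad/s): [2.22, 2.22, 2.79, 2.79, 3.14, 3.14, 3.14].

## Interface

Orientations are given as a rotation vector (axis times angle).
In Python, from cell import r, imaging gives the robot as it stands.
- The arm moves only by the tool step_arm, never from a script. Its argument "steps" is a list of rows, each a list of 3 entries, a list of its own where there are three numbers: the shift along the tool's x, y, z in units of 40 mm (1.0 is 40 mm), then the turn, a rotation vector about the tool's x, y, z in units of 8 degrees (1.0 is 8 degrees), then the gripper command: -1 is fully open, 1 is shut, values between are in proportion. In form: [[[dx, dy, dz], [wx, wy, wz], claw], ...]. A call has 1 to 8 rows; each row is the pose to reach, as a shift and turn from the pose commanded when the call began, along the tool's axes at that moment; what a row does not reach only later rows make up. A row lasts 1/8 s, in which the tool goes at most 62.5 mm and 10.7 degrees, less where a joint would pass 70% of its speed; a pose out of reach is approached as far as the arm can. A call with a gripper value outside its range is refused whole. The fingers move at their own pace and stop on an object; "grip_force" is the grip in N (left out, the last holds). Time passes only in rows, so rows that repeat a pose let the fingers close. It gives the time, the measured TCP pose, the force, the opening and the grip force at its end, in the units of the state.
- r.get_obs(): the state, without advancing time (a new reading comes with each control period).
- imaging.get_image(name): name is "scene" or "top" or "wrist"; returns a dict with "image" (420x560x3 uint8, red, green, blue), "fx", "fy", "cx", "cy" (pixels), "R" (3x3) and "t" (3): a world point X has camera coordinates R X + t; the wrist camera has in their place "mount" (4x4, takes a point from camera to tool coordinates, whose origin is the TCP and whose axes are the flange's). Camera axes: x right, y down, z forward; pixel columns grow to the right and rows downward; lengths in m; the calibration is good to about 2 mm. A picture is of the moment at which its call begins: read the wrist's pose just before it. There is no depth.
- r.sign_off(): hands the job in; it is judged then, once.
The state is a dict: "t": time; "joint_pos": joint angles; "dq": joint speeds; "tau": joint torques, N m; "eef_pos": TCP position; "tcp_rot": TCP orientation; "force": force on the tool from outside, world axes, zero at the start; "wrist_torque": the same for the moment, N m; "width": finger opening in m; "finger_force": force on a finger pad.
Only numpy, scipy, OpenCV 4.12 (cv2) and the standard library are available. Lean on these libraries where they do the work, as an engineer would, in place of code of your own. Each camera call takes 0.05 s, during which the arm holds its last target. There are 200 camera calls.

## Working session

There is one attempt and no reset: what is moved stays moved. The work goes in short steps, Python scripts to look and compute and a tool call to move; the robot and the scene stay as the last step left them, time stands still between calls to the robot, and variables do not carry over. Pictures are saved under pics/ and viewed, at most 10 in all, crops included, and the job is handed in when it is done.

Besides the shell and the picture viewer there is one more tool, called after "Request:" by a JSON object that holds its "api" and its "payload", one argument or row to a line. step_arm: Moves the arm, as the interface text tells. Its arguments: {"type":"object","properties":{"steps":{"type":"array"},"grip_force":{"type":"number"}},"required":["steps"]}

```bash
mkdir -p pics; cat > h.py <<'E'
from cell import r, imaging
import numpy as np, cv2
def save(n,f):
    d=imaging.get_image(n); cv2.imwrite(f,d["image"][:,:,::-1]); np.savez(f[:-4]+".npz",**{k:np.array(v) for k,v in d.items() if k!="image"}); return d
def ray(c,u,v,z):
    R=np.array(c["R"]);t=np.array(c["t"]);o=-R.T@t
    d=R.T@np.array([(u-c["cx"])/c["fx"],(v-c["cy"])/c["fy"],1]); return o+d*(z-o[2])/d[2]
def proj(c,X):
    p=np.array(c["R"])@X+np.array(c["t"]); return p[0]/p[2]*c["fx"]+c["cx"],p[1]/p[2]*c["fy"]+c["cy"]
E
python3 - <<'E'
from h import *
o=r.get_obs();print({k:np.round(v,3) for k,v in o.items()})
a=save("scene","pics/s.png");b=save("top","pics/t.png")
for c in(a,b): print(np.round(-np.array(c["R"]).T@np.array(c["t"]),3),c["fx"])
E
```

```text
{'t': np.float64(0.0), 'joint_pos': array([ 1.09 ,  0.334,  0.04 ,  1.466, -0.013,  1.343, -0.059]), 'dq': array([-0.001,  0.   , -0.001, -0.001, -0.001, -0.001, -0.002]), 'tau': array([ 1.0000e-03, -6.5856e+01,  1.3660e+00, -4.0556e+01,  1.7000e-02,
        1.3000e-02,  0.0000e+00]), 'eef_pos': array([ 0.242, -0.603,  0.207]), 'tcp_rot': array([-3.083e+00, -5.960e-01,  1.000e-03]), 'force': array([0.339, 0.017, 0.194]), 'wrist_torque': array([ 0.032, -0.015,  0.048]), 'finger_force': np.float64(0.0), 'width': np.float64(0.085)}
[1.192 0.029 0.629] 397.6126946905884
[0.481 0.03  0.905] 465.24588756100303
```

View pics/s.png

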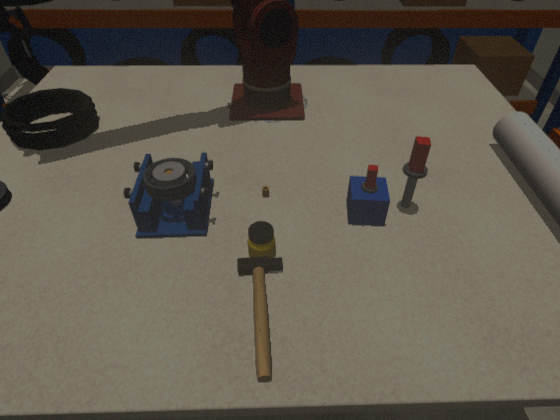

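View pics/t.png

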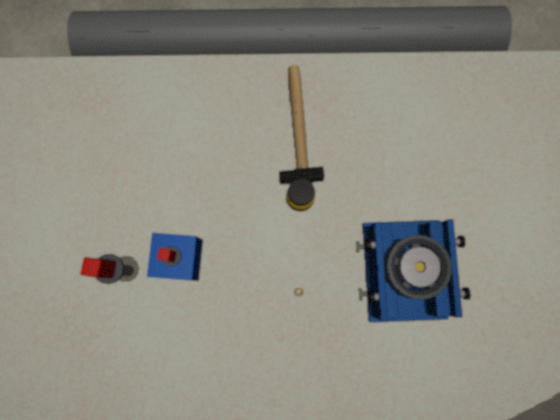

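The scene view shows two red handles: the one in the blue block at scene (371,177), top (167,255), and a bigger one on its own foot at scene (420,155), top (95,267). The job needs the smaller, in the block. The pulley is at top (420,266) with the brass showing. I'll check both in one close crop.

```bash
python3 - <<'E'
import cv2,numpy as np
t=cv2.imread("pics/t.png")
a=cv2.resize(t[225:290,75:215],(784,364),interpolation=cv2.INTER_CUBIC)[:, :400+384]
b=t[215:325,355:475]
a=cv2.resize(t[225:290,140:215],(400,347),interpolation=cv2.INTER_CUBIC)
b=cv2.resize(b,(400,367),interpolation=cv2.INTER_CUBIC)
o=np.zeros((367,800,3),np.uint8);o[:347,:400]=a;o[:,400:]=b
cv2.imwrite("pics/c.png",o)
E
```

```text
(no output)
```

View pics/c.png

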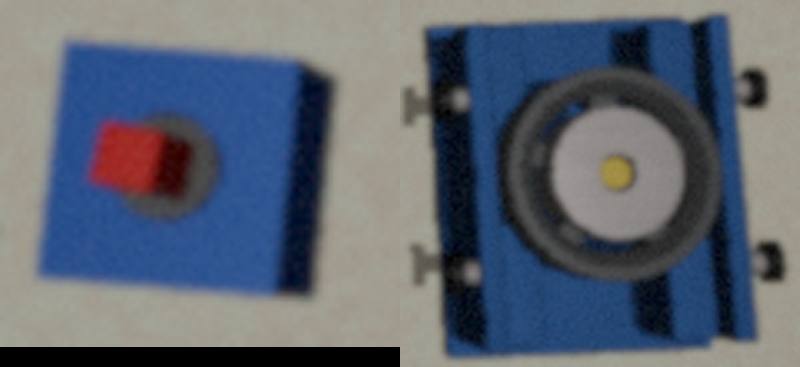

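The crop shows the small handle's top face centred near (127,157), collar ~(168,168), block corners (65,42),(302,63),(275,293),(40,275). The hub disc is centred near (618,174) with the brass at (617,173).

```bash
python3 - <<'E'
from h import *
c=dict(np.load("pics/t.npz"));s=dict(np.load("pics/s.npz"))
L=lambda p:(140+p[0]/5.333-.4,225+p[1]/5.333-.4)
P=[ray(c,*L(p),.075) for p in[(65,42),(302,63),(275,293),(40,275)]]
m=np.mean(P,0);print("stand",m.round(4),[np.linalg.norm(P[i]-P[i-1]).round(4) for i in range(4)],[np.degrees(np.arctan2(*(P[i]-P[i-1])[1::-1])).round(1) for i in range(4)])
print("handle",ray(c,*L((127,157)),.131).round(4),"collar",ray(c,*L((168,168)),.081).round(4))
H=[ray(c,*L(p),.131) for p in[(102,122),(165,127),(155,193),(92,183)]]
print([np.linalg.norm(H[i]-H[i-1]).round(4) for i in range(4)],[np.degrees(np.arctan2(*(H[i]-H[i-1])[1::-1])).round(1) for i in range(4)])
Rr=lambda p:(355+(p[0]-400)/3.333-.35,215+p[1]/3.333-.35)
print("hub",ray(c,*Rr((618.5,174)),.11).round(4),"brass",ray(c,*Rr((617,173)),.105).round(4))
print("hub diam",ray(c,*Rr((551,174)),.11)-ray(c,*Rr((686,174)),.11))
h=ray(c,*Rr((618.5,174)),.11)
print("in scene",proj(s,h),proj(s,np.array([m[0],m[1],.131])))
B=[ray(c,*Rr(p),0.01) for p in[(470,28),(447,355),(710,345)]];print(np.round(B,4))
im=cv2.imread("pics/s.png")
A=cv2.resize(im[150:235,335:435],(400,340),interpolation=cv2.INTER_CUBIC);D=cv2.resize(im[145:230,120:220],(400,340),interpolation=cv2.INTER_CUBIC)
cv2.imwrite("pics/c2.png",np.hstack([A,D]))
E
```

```text
stand [0.5321 0.2289 0.075 ] [np.float64(0.078), np.float64(0.0804), np.float64(0.0769), np.float64(0.0786)] [np.float64(-4.4), np.float64(-95.8), np.float64(174.2), np.float64(85.0)]
handle [0.532  0.2291 0.131 ] collar [0.5315 0.2283 0.081 ]
[np.float64(0.0192), np.float64(0.0198), np.float64(0.0207), np.float64(0.02)] [np.float64(-7.8), np.float64(-95.2), np.float64(172.7), np.float64(80.4)]
hub [ 0.5065 -0.2024  0.11  ] brass [ 0.5072 -0.2031  0.105 ]
hub diam [0.00080635 0.06862028 0.        ]
in scene (np.float64(168.34665193387582), np.float64(170.34910392757695)) (np.float64(372.83828422417116), np.float64(167.3466160432651))
[[ 0.5951 -0.15    0.01  ]
 [ 0.4095 -0.1293  0.01  ]
 [ 0.4134 -0.2776  0.01  ]]
```

View pics/c2.png

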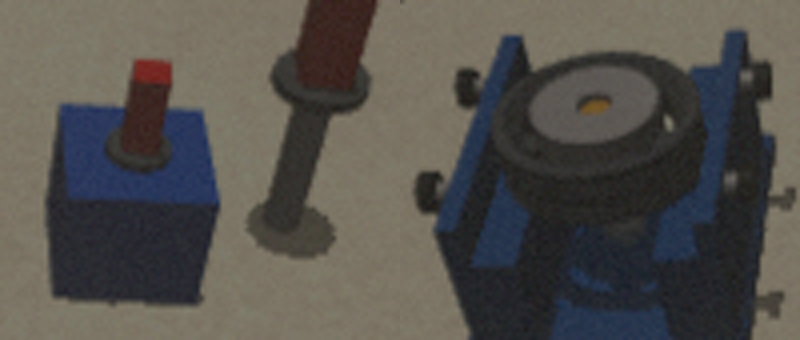

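The views agree: the small drift stands in the block and the free-standing one is bigger. Next is its clearance, then the reach.

```bash
cat >> h.py <<'E'
from scipy.spatial.transform import Rotation as Ro
def goto(p,xang=None,R0=None,p0=None):
    """tool units for moving TCP to world p, tool x at heading xang (deg), pointing down"""
    o=r.get_obs(); R=Ro.from_rotvec(o["tcp_rot"]) if R0 is None else R0; q=o["eef_pos"] if p0 is None else p0
    s=R.inv().apply(np.array(p)-q)/.04
    w=np.zeros(3)
    if xang is not None:
        a=np.radians(xang); T=Ro.from_matrix(np.array([[np.cos(a),np.sin(a),0],[np.sin(a),-np.cos(a),0],[0,0,-1]]).reshape(3,3))
        w=np.degrees((R.inv()*T).as_rotvec())/8
    return s.round(3),w.round(3)
E
python3 - <<'E'
from h import *
from scipy.optimize import least_squares
c=dict(np.load("pics/t.npz"));s=dict(np.load("pics/s.npz"))
f=lambda X:np.r_[np.array(proj(c,X))-[91,267],np.array(proj(s,X))-[422,139]]
q=least_squares(f,[.5,.3,.2]);print("big top",q.x.round(3),q.cost)
print("big foot",ray(c,129,268,0).round(3))
o=r.get_obs();print(np.degrees(Ro.from_rotvec(o["tcp_rot"]).as_matrix()[:,:2]),)
print(goto([.53,-.15,.24],40)); print(goto([.532,.229,.24],84))
E
```

```text
big top [0.51  0.326 0.185] 0.046045908742595724
big foot [0.514 0.329 0.   ]
[[ 5.31697773e+01  2.13490025e+01]
 [ 2.13490306e+01 -5.31697271e+01]
 [-5.22684582e-03 -8.10056317e-02]]
(array([10.899, -7.823, -0.822]), array([-1.000e-02, -1.000e-03, -2.265e+00]))
(array([ 14.476, -16.597,  -0.81 ]), array([-9.000e-03, -5.000e-03, -7.765e+00]))
```

Request:
{"api": "step_arm", "payload": {
  "steps": [
    [[10.9,-7.82,-0.82],[0,0,-2.26],-1],
    [[10.9,-7.82,-0.82],[0,0,-2.26],-1],
    [[10.9,-7.82,-0.82],[0,0,-2.26],-1],
    [[10.9,-7.82,-0.82],[0,0,-2.26],-1],
    [[10.9,-7.82,-0.82],[0,0,-2.26],-1],
    [[10.9,-7.82,-0.82],[0,0,-2.26],-1],
    [[10.9,-7.82,-0.82],[0,0,-2.26],-1],
    [[10.9,-7.82,-0.82],[0,0,-2.26],-1]
  ]
}}

```text
t: 1.1
eef_pos: [0.5107, -0.1803, 0.2381]
tcp_rot: [2.953, 1.073, -0.0]
force: [0.7, -0.0, 0.5]
width: 0.0856
finger_force: 0.0
```

```bash
python3 - <<'E'
from h import *
print(r.get_obs()["eef_pos"]);print(goto([.532,.229,.22],84))
E
```

```text
[ 0.51067216 -0.18033126  0.23805191]
(array([ 6.978, -7.504,  0.45 ]), array([-0.000e+00,  1.000e-03, -5.508e+00]))
```

Request:
{"api": "step_arm", "payload": {
  "steps": [
    [[6.98,-7.5,0.45],[0,0,-5.5],-1],
    [[6.98,-7.5,0.45],[0,0,-5.5],-1],
    [[6.98,-7.5,0.45],[0,0,-5.5],-1],
    [[6.98,-7.5,0.45],[0,0,-5.5],-1],
    [[6.98,-7.5,0.45],[0,0,-5.5],-1],
    [[6.98,-7.5,0.45],[0,0,-5.5],-1],
    [[6.98,-7.5,0.45],[0,0,-5.5],-1],
    [[6.98,-7.5,0.45],[0,0,-5.5],-1]
  ]
}}

```text
t: 2.1
eef_pos: [0.5302, 0.2306, 0.2194]
tcp_rot: [-2.328, -2.106, 0.0]
force: [0.1, -0.9, 0.5]
width: 0.0857
finger_force: 0.0
```

```bash
python3 - <<'E'
from h import *
o=r.get_obs();print(o["eef_pos"],Ro.from_rotvec(o["tcp_rot"]).as_matrix()[:,0]);print(goto([.532,.229,.19],84))
E
```

```text
[0.53015978 0.2305828  0.21942877] [0.09996097 0.99499061 0.0012203 ]
(array([-0.036,  0.051,  0.736]), array([-0.012, -0.009,  0.033]))
```

```bash
cat >> h.py <<'E'
def wcam(f):
    o=r.get_obs(); d=save("wrist",f); M=np.array(d["mount"]); T=np.eye(4);T[:3,:3]=Ro.from_rotvec(o["tcp_rot"]).as_matrix();T[:3,3]=o["eef_pos"]
    W=np.linalg.inv(T@M); d["R"]=W[:3,:3];d["t"]=W[:3,3]; np.savez(f[:-4]+".npz",**{k:np.array(v) for k,v in d.items() if k!="image"}); return d
E
python3 - <<'E'
from h import *
d=wcam("pics/w1.png"); print(proj(d,np.array([.532,.229,.131])),proj(d,np.array([.532,.229,.081])))
E
```

```text
(np.float64(282.6482631939075), np.float64(207.9339115564101)) (np.float64(282.3579850434197), np.float64(194.41779744442698))
```

View pics/w1.png

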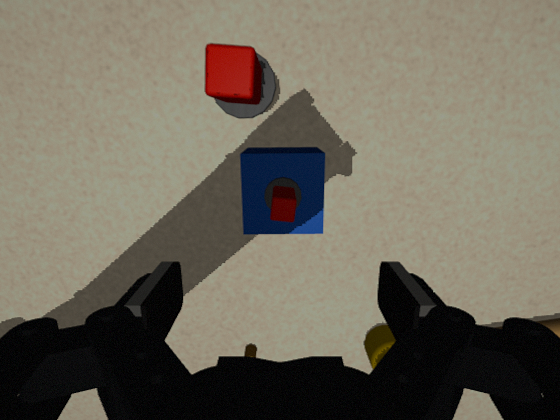

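The picture shows the red handle at (284,209), where I predicted, centred between the fingers and square with them. The big drift is at (235,75), clear of the gripper.

Request:
{"api": "step_arm", "payload": {
  "steps": [
    [[-0.04,0.05,1.2],[0,0,0],-1],
    [[-0.04,0.05,2.2],[0,0,0],-1],
    [[-0.04,0.05,2.9],[0,0,0],-1],
    [[-0.04,0.05,3.18],[0,0,0],-1],
    [[-0.04,0.05,3.18],[0,0,0],-1],
    [[-0.04,0.05,3.18],[0,0,0],0.5],
    [[-0.04,0.05,3.18],[0,0,0],1],
    [[-0.04,0.05,3.18],[0,0,0],1]
  ],
  "grip_force": 80
}}

```text
t: 3.15
eef_pos: [0.5336, 0.2255, 0.0935]
tcp_rot: [2.335, 2.101, 0.001]
force: [-0.5, -0.1, 0.8]
width: 0.0321
finger_force: 0.0
```

Request:
{"api": "step_arm", "payload": {
  "steps": [
    [[0,0,0],[0,0,0],1],
    [[0,0,0],[0,0,0],1],
    [[0,0,0],[0,0,0],1],
    [[0,0,0],[0,0,0],1]
  ]
}}

```text
t: 3.65
eef_pos: [0.5334, 0.2253, 0.0935]
tcp_rot: [2.335, 2.101, 0.0]
force: [-2.2, -1.2, 5.6]
width: 0.0177
finger_force: 77.7
```

```bash
python3 - <<'E'
from h import *
o=r.get_obs();print({k:np.round(o[k],4) for k in("eef_pos","force","wrist_torque","width","finger_force")},Ro.from_rotvec(o["tcp_rot"]).as_matrix().round(4))
E
```

```text
{'eef_pos': array([0.5334, 0.2253, 0.0935]), 'force': array([-2.2125, -1.1916,  5.599 ]), 'wrist_torque': array([-0.3493,  0.5157, -0.0016]), 'width': np.float64(0.0177), 'finger_force': np.float64(77.67)} [[ 1.053e-01  9.944e-01  4.000e-04]
 [ 9.944e-01 -1.053e-01 -2.000e-04]
 [-1.000e-04  4.000e-04 -1.000e+00]]
```

Request:
{"api": "step_arm", "payload": {
  "steps": [
    [[0,0,-0.4],[0,0,0],1],
    [[0,0,-0.9],[0,0,0],1],
    [[0,0,-1.5],[0,0,0],1],
    [[0,0,-2.2],[0,0,0],1],
    [[0,0,-2.9],[0,0,0],1],
    [[0,0,-3.5],[0,0,0],1],
    [[0,0,-3.5],[0,0,0],1],
    [[0,0,-3.5],[0,0,0],1]
  ]
}}

```text
t: 4.65
eef_pos: [0.533, 0.2252, 0.2325]
tcp_rot: [-2.335, -2.101, 0.001]
force: [-0.0, -0.3, -2.2]
width: 0.0178
finger_force: 78.0
```

```bash
python3 - <<'E'
from h import *
o=r.get_obs();print({k:np.round(o[k],4) for k in("eef_pos","force","wrist_torque","width","finger_force")},Ro.from_rotvec(o["tcp_rot"]).as_matrix()[:,0])
d=wcam("pics/w2.png");s=save("scene","pics/s2.png")
p=o["eef_pos"]; g=p+[0,.0037,.0125]
for c in(d,s):
  print([np.round(proj(c,g+[0,0,z]),1) for z in(.025,-.025,-.031,-.101)])
a=s["image"];u,v=map(int,proj(s,g+[0,0,-.03]))
A=cv2.resize(a[v-60:v+60,u-60:u+60],(400,400),interpolation=cv2.INTER_CUBIC)
B=cv2.resize(d["image"][140:340,180:380],(400,400))
print(u-60,v-60);cv2.imwrite("pics/c3.png",np.hstack([A,B])[:,:,::-1])
E
```

```text
{'eef_pos': array([0.533 , 0.2252, 0.2325]), 'force': array([-0.0405, -0.2948, -2.1546]), 'wrist_torque': array([ 0.0043, -0.0169, -0.0108]), 'width': np.float64(0.0178), 'finger_force': np.float64(78.0297)} [ 1.05299354e-01  9.94440536e-01 -2.56460226e-04]
[array([278.9, 272.1]), array([279.2, 233.3]), array([279.3, 229.9]), array([279.5, 201.6])]
[array([384.4, 107. ]), array([379.9, 130.5]), array([379.4, 133.2]), array([373.9, 162.5])]
319 72
```

View pics/c3.png

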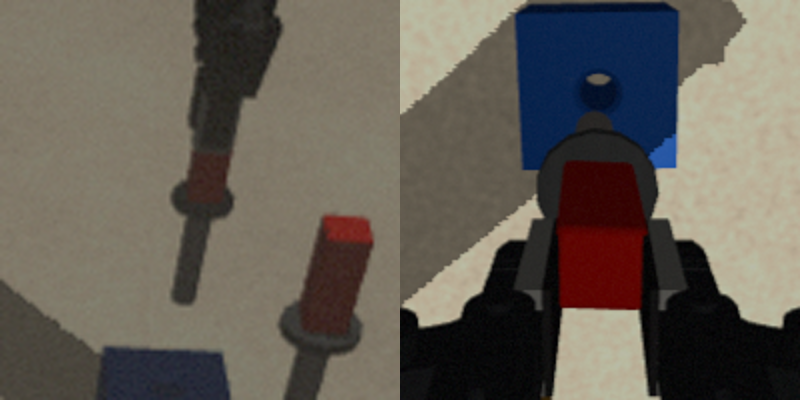

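The drift hangs upright with its tip at scene (374,162), as predicted. The stand hole shows at wrist (280,186). Next I carry it to the hub.

Request:
{"api": "step_arm", "payload": {
  "steps": [
    [[-0.8,0.04,0],[0,0,0],1],
    [[-2.2,0.1,0],[0,0,0],1],
    [[-3.7,0.17,0],[0,0,0],1],
    [[-5.2,0.23,0],[0,0,0],1],
    [[-6.7,0.3,0],[0,0,0],1],
    [[-8.2,0.37,0],[0,0,0],1],
    [[-9.6,0.43,0],[0,0,0],1],
    [[-10.8,0.48,0],[0,0,0],1]
  ]
}}

```text
t: 5.75
eef_pos: [0.5059, -0.2086, 0.2319]
tcp_rot: [-2.336, -2.099, 0.001]
force: [-0.1, -0.7, -2.0]
width: 0.0178
finger_force: 78.0
```

Request:
{"api": "step_arm", "payload": {
  "steps": [
    [[0,0,0],[0,0,0],1],
    [[0,0,0],[0,0,0],1],
    [[0,0,0],[0,0,0],1],
    [[0,0,0],[0,0,0],1]
  ]
}}

```text
t: 6.25
eef_pos: [0.5071, -0.2052, 0.2329]
tcp_rot: [-2.334, -2.103, -0.0]
force: [0.1, 0.3, -0.9]
width: 0.0177
finger_force: 77.9
```

```bash
python3 - <<'E'
from h import *
o=r.get_obs();print({k:np.round(o[k],4) for k in("eef_pos","force","wrist_torque","width","finger_force")},Ro.from_rotvec(o["tcp_rot"]).as_matrix()[:,0])
d=wcam("pics/w3.png")
g=o["eef_pos"]+[0.0004,.0037,.0125]
print([np.round(proj(d,g+[0,0,z]),1) for z in(-.031,-.101)],proj(d,np.array([.5067,-.2027,.11])),d["fx"])
B=cv2.resize(d["image"][130:250,200:360],(800,600),interpolation=cv2.INTER_CUBIC)
cv2.imwrite("pics/c4.png",B[:,:,::-1])
E
```

```text
{'eef_pos': array([ 0.5071, -0.2052,  0.2329]), 'force': array([ 0.095 ,  0.3075, -0.8944]), 'wrist_torque': array([ 0.0279, -0.0781, -0.0462]), 'width': np.float64(0.0177), 'finger_force': np.float64(77.9428)} [1.03578318e-01 9.94621297e-01 8.50485730e-05]
[array([279.9, 229.8]), array([280. , 201.6])] (np.float64(279.2524803244877), np.float64(193.88332741540538)) 327.9898994813958
```

View pics/c4.png

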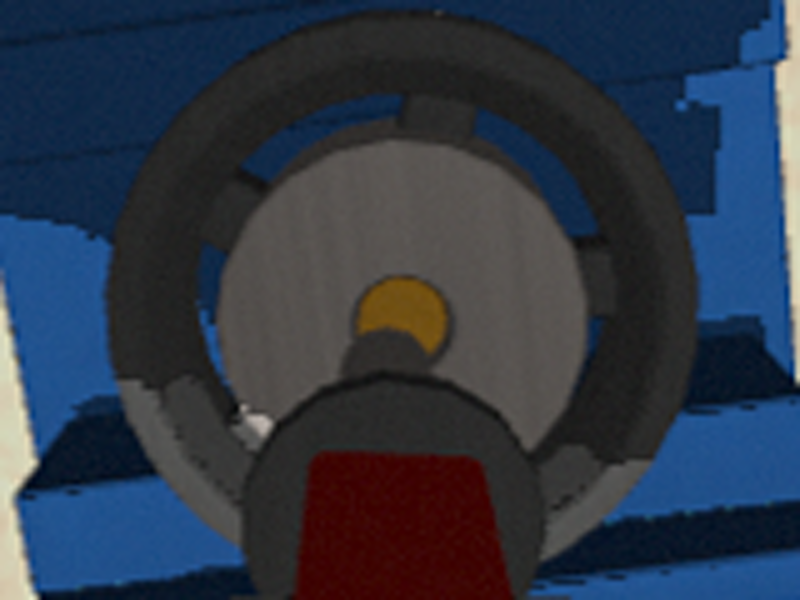

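The crop shows the bore mouth centred at about (403,322), pixel (280.6,194.4). The tip's shaft end is centred at x≈388 with its far edge at y≈328, so I take the difference.

```bash
python3 - <<'E'
from h import *
d=dict(np.load("pics/w3.npz")); o=r.get_obs(); p=o["eef_pos"]
b=ray(d,280.5,194.3,.11); t=ray(d,277.5,204.7,p[2]+.0125-.0995)
print(b,t,"tip-tcp",t-p,"d",b-t); R=Ro.from_rotvec(o["tcp_rot"]); print(R.inv().apply(b-t)/.04)
d2=dict(np.load("pics/w2.npz"));print("stand hole",ray(d2,280,186,.075))
E
```

```text
[ 0.50777832 -0.20319875  0.11      ] [ 0.50531962 -0.20341748  0.14589472] tip-tcp [-0.00174162  0.00197074 -0.087     ] d [ 0.0024587   0.00021873 -0.03589472]
[0.01181005 0.06051619 0.89737154]
stand hole [0.53326315 0.22792587 0.075     ]
```

Request:
{"api": "step_arm", "payload": {
  "steps": [
    [[0.01,0.06,0.2],[0,0,0],1],
    [[0.01,0.06,0.4],[0,0,0],1],
    [[0.01,0.06,0.6],[0,0,0],1],
    [[0.01,0.06,0.7],[0,0,0],1],
    [[0.01,0.06,0.75],[0,0,0],1],
    [[0.01,0.06,0.75],[0,0,0],1]
  ]
}}

```text
t: 7.05
eef_pos: [0.5093, -0.2061, 0.2028]
tcp_rot: [-2.335, -2.101, -0.0]
force: [-0.1, -0.5, -1.8]
width: 0.0182
finger_force: 77.9
```

```bash
python3 - <<'E'
from h import *
o=r.get_obs();print({k:np.round(o[k],4) for k in("eef_pos","force","wrist_torque")})
d=wcam("pics/w4.png")
B=cv2.resize(d["image"][150:250,220:340],(720,600),interpolation=cv2.INTER_CUBIC)
cv2.imwrite("pics/c5.png",B[:,:,::-1])
E
```

```text
{'eef_pos': array([ 0.5093, -0.2061,  0.2028]), 'force': array([-0.0998, -0.5385, -1.7513]), 'wrist_torque': array([-0.0496,  0.0317, -0.0225])}
```

View pics/c5.png

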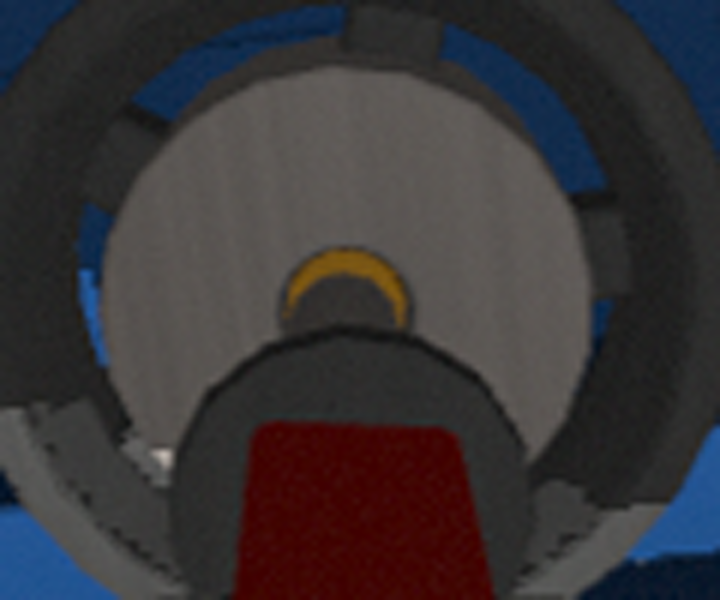

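The bore is centred at crop (346,311) and the tip at about (343,328). After parallax the tip is within 0.6 mm, so I correct that and lower it gently.

Request:
{"api": "step_arm", "payload": {
  "steps": [
    [[0.012,0.01,0],[0,0,0],1],
    [[0.012,0.01,0.025],[0,0,0],1],
    [[0.012,0.01,0.05],[0,0,0],1],
    [[0.012,0.01,0.075],[0,0,0],1],
    [[0.012,0.01,0.1],[0,0,0],1],
    [[0.012,0.01,0.11],[0,0,0],1]
  ]
}}

```text
t: 7.85
eef_pos: [0.5097, -0.2057, 0.1983]
tcp_rot: [-2.335, -2.101, 0.0]
force: [-0.2, 0.0, -0.9]
width: 0.0181
finger_force: 77.9
```

Request:
{"api": "step_arm", "payload": {
  "steps": [
    [[0,0,0.0125],[0,0,0],1],
    [[0,0,0.025],[0,0,0],1],
    [[0,0,0.025],[0,0,0],1]
  ]
}}

```text
t: 8.22
eef_pos: [0.5097, -0.2057, 0.1974]
tcp_rot: [-2.336, -2.101, 0.0]
force: [0.9, 0.9, -2.2]
width: 0.0178
finger_force: 77.9
```

Request:
{"api": "step_arm", "payload": {
  "steps": [
    [[0,0,0.0125],[0,0,0],1],
    [[0,0,0.025],[0,0,0],1],
    [[0,0,0.025],[0,0,0],1]
  ]
}}

```text
t: 8.6
eef_pos: [0.5097, -0.2057, 0.1964]
tcp_rot: [-2.336, -2.101, 0.0]
force: [0.5, -1.0, -1.8]
width: 0.0179
finger_force: 77.9
```

No load at 2 mm below the hub's face, so the tip is in the bore.

Request:
{"api": "step_arm", "payload": {
  "steps": [
    [[0,0,0.0125],[0,0,0],1],
    [[0,0,0.025],[0,0,0],1],
    [[0,0,0.0375],[0,0,0],1],
    [[0,0,0.05],[0,0,0],1]
  ]
}}

```text
t: 9.1
eef_pos: [0.5098, -0.2057, 0.1944]
tcp_rot: [-2.335, -2.101, -0.0]
force: [0.1, -0.3, -1.3]
width: 0.0179
finger_force: 77.9
```

Request:
{"api": "step_arm", "payload": {
  "steps": [
    [[0,0,0.0125],[0,0,0],1],
    [[0,0,0.025],[0,0,0],1],
    [[0,0,0.0375],[0,0,0],1]
  ]
}}

```text
t: 9.48
eef_pos: [0.51, -0.2058, 0.1934]
tcp_rot: [2.335, 2.101, 0.0]
force: [-1.8, 0.1, 4.1]
width: 0.0174
finger_force: 78.7
```

Request:
{"api": "step_arm", "payload": {
  "steps": [
    [[0,0,0.0125],[0,0,0],1],
    [[0,0,0.025],[0,0,0],1],
    [[0,0,0.0375],[0,0,0],1]
  ]
}}

```text
t: 9.85
eef_pos: [0.5102, -0.2059, 0.1924]
tcp_rot: [2.335, 2.1, 0.001]
force: [-1.4, 0.0, 5.6]
width: 0.018
finger_force: 79.1
```

Contact about 5 mm down. I keep pressing slowly, at about 4–5 mm/s.

Request:
{"api": "step_arm", "payload": {
  "steps": [
    [[0,0,0.0125],[0,0,0],1],
    [[0,0,0.025],[0,0,0],1],
    [[0,0,0.0375],[0,0,0],1],
    [[0,0,0.05],[0,0,0],1]
  ]
}}

```text
t: 10.35
eef_pos: [0.5102, -0.206, 0.1905]
tcp_rot: [2.335, 2.1, 0.001]
force: [-1.5, -0.6, 6.7]
width: 0.0181
finger_force: 79.1
```

Request:
{"api": "step_arm", "payload": {
  "steps": [
    [[0,0,0.0125],[0,0,0],1],
    [[0,0,0.025],[0,0,0],1],
    [[0,0,0.0375],[0,0,0],1],
    [[0,0,0.05],[0,0,0],1],
    [[0,0,0.0625],[0,0,0],1],
    [[0,0,0.075],[0,0,0],1],
    [[0,0,0.0875],[0,0,0],1],
    [[0,0,0.1],[0,0,0],1]
  ]
}}

```text
t: 11.35
eef_pos: [0.5102, -0.2059, 0.1865]
tcp_rot: [2.335, 2.1, 0.001]
force: [-1.1, -0.2, 6.5]
width: 0.0179
finger_force: 79.1
```

Request:
{"api": "step_arm", "payload": {
  "steps": [
    [[0,0,0.02],[0,0,0],1],
    [[0,0,0.04],[0,0,0],1],
    [[0,0,0.06],[0,0,0],1],
    [[0,0,0.08],[0,0,0],1],
    [[0,0,0.1],[0,0,0],1],
    [[0,0,0.12],[0,0,0],1],
    [[0,0,0.14],[0,0,0],1],
    [[0,0,0.16],[0,0,0],1]
  ]
}}

```text
t: 12.35
eef_pos: [0.5102, -0.2059, 0.1801]
tcp_rot: [2.334, 2.1, 0.001]
force: [-2.4, -0.4, 7.0]
width: 0.0179
finger_force: 79.1
```

Request:
{"api": "step_arm", "payload": {
  "steps": [
    [[0,0,0.02],[0,0,0],1],
    [[0,0,0.04],[0,0,0],1],
    [[0,0,0.06],[0,0,0],1],
    [[0,0,0.08],[0,0,0],1],
    [[0,0,0.1],[0,0,0],1],
    [[0,0,0.12],[0,0,0],1],
    [[0,0,0.14],[0,0,0],1],
    [[0,0,0.16],[0,0,0],1]
  ]
}}

```text
t: 13.35
eef_pos: [0.5102, -0.2059, 0.1737]
tcp_rot: [2.335, 2.1, 0.001]
force: [-2.0, 0.7, 6.5]
width: 0.0179
finger_force: 79.1
```

Request:
{"api": "step_arm", "payload": {
  "steps": [
    [[0,0,0.02],[0,0,0],1],
    [[0,0,0.04],[0,0,0],1],
    [[0,0,0.06],[0,0,0],1],
    [[0,0,0.08],[0,0,0],1],
    [[0,0,0.1],[0,0,0],1],
    [[0,0,0.12],[0,0,0],1],
    [[0,0,0.14],[0,0,0],1],
    [[0,0,0.16],[0,0,0],1]
  ]
}}

```text
t: 14.35
eef_pos: [0.5102, -0.206, 0.1672]
tcp_rot: [2.335, 2.1, 0.001]
force: [-1.5, 0.1, 6.8]
width: 0.0177
finger_force: 79.1
```

Request:
{"api": "step_arm", "payload": {
  "steps": [
    [[0,0,0.02],[0,0,0],1],
    [[0,0,0.04],[0,0,0],1],
    [[0,0,0.06],[0,0,0],1],
    [[0,0,0.08],[0,0,0],1],
    [[0,0,0.1],[0,0,0],1],
    [[0,0,0.12],[0,0,0],1],
    [[0,0,0.14],[0,0,0],1],
    [[0,0,0.16],[0,0,0],1]
  ]
}}

```text
t: 15.35
eef_pos: [0.5102, -0.206, 0.1609]
tcp_rot: [2.335, 2.1, 0.001]
force: [-1.9, -0.0, 6.6]
width: 0.0177
finger_force: 79.1
```

Request:
{"api": "step_arm", "payload": {
  "steps": [
    [[0,0,0.02],[0,0,0],1],
    [[0,0,0.04],[0,0,0],1],
    [[0,0,0.06],[0,0,0],1],
    [[0,0,0.08],[0,0,0],1],
    [[0,0,0.1],[0,0,0],1],
    [[0,0,0.12],[0,0,0],1],
    [[0,0,0.14],[0,0,0],1],
    [[0,0,0.16],[0,0,0],1]
  ]
}}

```text
t: 16.35
eef_pos: [0.5103, -0.206, 0.1545]
tcp_rot: [2.335, 2.1, 0.001]
force: [-2.2, -0.1, 7.3]
width: 0.0178
finger_force: 79.1
```

Request:
{"api": "step_arm", "payload": {
  "steps": [
    [[0,0,0.0125],[0,0,0],1],
    [[0,0,0.025],[0,0,0],1],
    [[0,0,0.0375],[0,0,0],1],
    [[0,0,0.05],[0,0,0],1],
    [[0,0,0.05],[0,0,0],1],
    [[0,0,0.05],[0,0,0],1]
  ]
}}

```text
t: 17.1
eef_pos: [0.5102, -0.206, 0.1523]
tcp_rot: [2.335, 2.1, 0.001]
force: [-0.7, 0.1, 5.6]
width: 0.0177
finger_force: 79.1
```

About 46 mm down. Next I draw the drift straight up and out.

Request:
{"api": "step_arm", "payload": {
  "steps": [
    [[0,0,-0.1],[0,0,0],1],
    [[0,0,-0.3],[0,0,0],1],
    [[0,0,-0.6],[0,0,0],1],
    [[0,0,-0.9],[0,0,0],1],
    [[0,0,-1.2],[0,0,0],1],
    [[0,0,-1.5],[0,0,0],1],
    [[0,0,-1.8],[0,0,0],1],
    [[0,0,-2.0],[0,0,0],1]
  ]
}}

```text
t: 18.1
eef_pos: [0.5099, -0.2058, 0.2324]
tcp_rot: [2.335, 2.101, 0.0]
force: [0.5, -0.0, -2.1]
width: 0.0178
finger_force: 78.0
```

```bash
python3 - <<'E'
from h import *
o=r.get_obs();print({k:np.round(o[k],4) for k in("eef_pos","force","wrist_torque")},Ro.from_rotvec(o["tcp_rot"]).as_matrix()[:,0])
d=wcam("pics/w5.png")
B=cv2.resize(d["image"][130:250,200:360],(800,600),interpolation=cv2.INTER_CUBIC)
cv2.imwrite("pics/c6.png",B[:,:,::-1])
print(goto([.5333,.2255,.2325],84))
E
```

```text
{'eef_pos': array([ 0.5099, -0.2058,  0.2324]), 'force': array([ 0.4542, -0.0388, -2.0513]), 'wrist_torque': array([-0.0044, -0.0248, -0.0266])} [ 1.05366590e-01  9.94433433e-01 -1.69144415e-04]
(array([10.784, -0.564,  0.011]), array([ 0.012,  0.003, -0.006]))
```

View pics/c6.png

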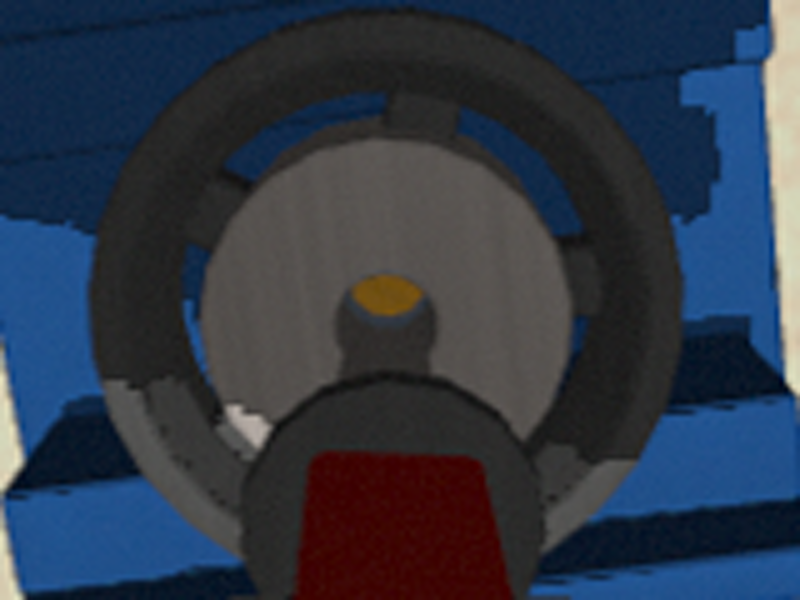

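The drift sits unmoved in the grip. The bushing is well down, with a see-through gap under the hub's lower edge at about (388,320). Now back to the stand.

Request:
{"api": "step_arm", "payload": {
  "steps": [
    [[0.8,-0.04,0],[0,0,0],1],
    [[2.2,-0.11,0],[0,0,0],1],
    [[3.7,-0.18,0],[0,0,0],1],
    [[5.2,-0.25,0],[0,0,0],1],
    [[6.7,-0.33,0],[0,0,0],1],
    [[8.2,-0.4,0],[0,0,0],1],
    [[9.6,-0.47,0],[0,0,0],1],
    [[10.79,-0.53,0],[0,0,0],1]
  ]
}}

```text
t: 19.15
eef_pos: [0.5338, 0.228, 0.2314]
tcp_rot: [-2.334, -2.102, -0.0]
force: [1.1, -0.6, -2.1]
width: 0.0177
finger_force: 77.9
```

Request:
{"api": "step_arm", "payload": {
  "steps": [
    [[0,0,0.2],[0,0,0],1],
    [[0,0,0.5],[0,0,0],1],
    [[0,0,0.8],[0,0,0],1],
    [[0,0,1.0],[0,0,0],1],
    [[0,0,1.1],[0,0,0],1],
    [[0,0,1.1],[0,0,0],1],
    [[0,0,1.1],[0,0,0],1]
  ]
}}

```text
t: 20.02
eef_pos: [0.5343, 0.2258, 0.1878]
tcp_rot: [2.335, 2.101, 0.001]
force: [0.3, -0.2, -1.3]
width: 0.0176
finger_force: 78.0
```

```bash
python3 - <<'E'
from h import *
o=r.get_obs();print({k:np.round(o[k],4) for k in("eef_pos","force","wrist_torque")})
print(goto([.5345,.2258,.173],None))
E
```

```text
{'eef_pos': array([0.5343, 0.2258, 0.1878]), 'force': array([ 0.3388, -0.2499, -1.2627]), 'wrist_torque': array([ 0.0094, -0.0384, -0.0074])}
(array([0.   , 0.004, 0.371]), array([0., 0., 0.]))
```

Request:
{"api": "step_arm", "payload": {
  "steps": [
    [[0,0,0.2],[0,0,0],1],
    [[0,0,0.4],[0,0,0],1],
    [[0,0,0.55],[0,0,0],1],
    [[0,0,0.6],[0,0,0],1],
    [[0,0,0.65],[0,0,0],1],
    [[0,0,0.7],[0,0,0],1],
    [[0,0,0.75],[0,0,0],1],
    [[0,0,0.8],[0,0,0],1]
  ]
}}

```text
t: 21.02
eef_pos: [0.5342, 0.2257, 0.1554]
tcp_rot: [-2.335, -2.101, -0.0]
force: [-0.1, -0.6, -1.7]
width: 0.018
finger_force: 78.0
```

Request:
{"api": "step_arm", "payload": {
  "steps": [
    [[0,0,0.1],[0,0,0],1],
    [[0,0,0.2],[0,0,0],1],
    [[0,0,0.3],[0,0,0],1],
    [[0,0,0.4],[0,0,0],1],
    [[0,0,0.5],[0,0,0],1]
  ]
}}

```text
t: 21.65
eef_pos: [0.5341, 0.2257, 0.1351]
tcp_rot: [-2.335, -2.101, 0.0]
force: [0.1, 0.7, -1.0]
width: 0.018
finger_force: 78.0
```

It's in the hole without load, so down to home.

Request:
{"api": "step_arm", "payload": {
  "steps": [
    [[0,0,0.15],[0,0,0],1],
    [[0,0,0.35],[0,0,0],1],
    [[0,0,0.55],[0,0,0],1],
    [[0,0,0.75],[0,0,0],1],
    [[0,0,0.9],[0,0,0],1],
    [[0,0,0.98],[0,0,0],1],
    [[0,0,1.0],[0,0,0],1],
    [[0,0,1.0],[0,0,0],1]
  ]
}}

```text
t: 22.65
eef_pos: [0.5343, 0.2259, 0.0956]
tcp_rot: [2.335, 2.101, 0.001]
force: [0.7, -0.4, -2.3]
width: 0.0178
finger_force: 78.0
```

Request:
{"api": "step_arm", "payload": {
  "steps": [
    [[0,0,0.015],[0,0,0],1],
    [[0,0,0.03],[0,0,0],1],
    [[0,0,0.03],[0,0,0],1]
  ]
}}

```text
t: 23.02
eef_pos: [0.5341, 0.2257, 0.0942]
tcp_rot: [2.335, 2.101, 0.0]
force: [-0.8, 0.6, -1.1]
width: 0.018
finger_force: 78.0
```

Request:
{"api": "step_arm", "payload": {
  "steps": [
    [[0,0,0.015],[0,0,0],1],
    [[0,0,0.015],[0,0,0],1],
    [[0,0,0.015],[0,0,0],-0.2],
    [[0,0,0.015],[0,0,0],-1],
    [[0,0,0.015],[0,0,0],-1],
    [[0,0,0.015],[0,0,0],-1],
    [[0,0,0.015],[0,0,0],-1],
    [[0,0,0.015],[0,0,0],-1]
  ]
}}

```text
t: 24.02
eef_pos: [0.5341, 0.2258, 0.0936]
tcp_rot: [-2.335, -2.101, -0.0]
force: [-0.4, -0.2, 1.0]
width: 0.0854
finger_force: 0.0
```

Request:
{"api": "step_arm", "payload": {
  "steps": [
    [[0,0,-0.3],[0,0,0],-1],
    [[0,0,-0.8],[0,0,0],-1],
    [[0,0,-1.5],[0,0,0],-1],
    [[0,0,-2.3],[0,0,0],-1],
    [[0,0,-3.1],[0,0,0],-1],
    [[0,0,-3.2],[0,0,0],-1],
    [[0,0,-3.2],[0,0,0],-1]
  ]
}}

```text
t: 24.9
eef_pos: [0.5342, 0.2258, 0.2223]
tcp_rot: [2.335, 2.101, 0.001]
force: [0.1, 0.2, -0.7]
width: 0.0855
finger_force: 0.0
```

```bash
python3 - <<'E'
from h import *
d=wcam("pics/w6.png");s=save("scene","pics/s3.png");o=r.get_obs();print(o["t"],o["eef_pos"],o["force"],o["width"])
print(proj(d,np.array([.532,.229,.131])))
A=cv2.resize(d["image"][110:270,180:380],(400,320));B=cv2.resize(s["image"][140:230,330:442],(400,320),interpolation=cv2.INTER_CUBIC)
cv2.imwrite("pics/c7.png",np.hstack([A,B])[:,:,::-1])
E
```

```text
25.0 [0.53374158 0.22540828 0.22099286] [-0.61744507 -0.05312061 -0.52497942] 0.08534995808268138
(np.float64(276.7116828852826), np.float64(201.7153573566455))
```

View pics/c7.png

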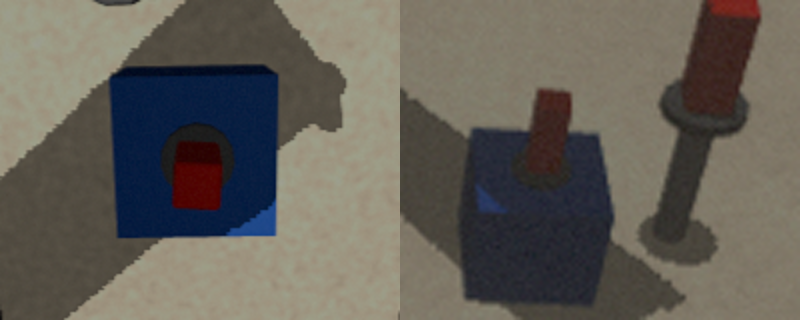

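The drift stands upright in its block with the collar flat on top, the handle at crop (198,185) and the gripper clear. I'm handing the job in.

```bash
python3 -c "
from cell import r
print(r.sign_off())"
```

```text
the job is handed in; nothing more can be done
None
```

I pressed the bushing about 46 mm down, clear of the hub. The measured wrist force stayed under about 10 N. The drift is back home in its stand, and I handed the job in at about 25 s; no verdict came back.

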